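Lock a two-tier fruit stand with its handle rod

ROBOT

A 6-joint arm with a two-finger parallel gripper is mounted at the origin on a cart in front of the work surface, level with it; the furniture and walls round the work are solid. World frame = base frame: x ahead of the robot, y to its left, z up, the work surface at z = 0. Lengths are in m, angles in rad, forces in N, time in s.
With the tool pointing down it reaches from about 0.375 to 0.9 m from the base axis. Payload 3.1 kg.
Tool frame: the origin (TCP) lies midway between the tips of the shut fingers; the grasp point (between the pads) lies 19 mm behind it; z points along the fingers, y is the line along which they close (so a half turn about z gives the same grasp; the last joint's range is limited). The gripper opens to 85 mm and grips with 20 to 120 N. Pads are 22 mm wide; open, the fingers measure 114 mm over their backs; the gripper's body (76 mm by 85 mm) begins 54 mm behind the grasp point. The pads swing forward as they close: fully open they stand 13 mm farther back than shut.
Start: joints at [-1.367, 0.527, 1.433, -0, 1.181, -0.178], TCP at [0.233, -0.58, 0.21] pointing down, gripper open.
Joint ranges: [-3.08, 3.08], [-0.75, 2.2], [0.22, 2.44], [-1.43, 4.57], [0, 2.65], [-2.85, 2.85]. Speed limits (rad/s): [2.79, 2.79, 3.14, 3.14, 3.14, 3.14].

INTERFACE

Orientations are given as a rotation vector (axis times angle).
In Python, from station import sensors, optics, workorder gives the robot as it stands. The module is installed in compiled form; this text tells all that it offers.
- The arm moves only by the tool move_arm, never from a script. Its arguments are lists of equal length, an entry for each row: "delta_pos": the shift along the tool's x, y, z in mm, a list of three; "roll": the turn about the tool's z in rad. A call has 1 to 20 rows; each row is the pose to reach, as a shift and turn from the pose commanded when the call began, along the tool's axes at that moment; what a row does not reach only later rows make up. A row lasts 1/12 s, in which the tool goes at most 41.7 mm and 7.16 degrees, less where a joint would pass 70% of its speed; a pose out of reach is approached as far as the arm can. A call with a gripper value outside its range is refused whole. "claw" is the opening, from -1 (shut) to 1 (fully open), so that 0 is half open, set as the call begins (left out, the last holds). The fingers move at their own pace and stop on an object; the grip force is fixed at half the most. Time passes only in rows, so rows that repeat a pose let the fingers close. It gives the time, the measured TCP pose, the force, the opening and the grip force at its end, in the units of the state.
- sensors.get_state(): the state, without advancing time (a new reading comes with each control period).
- optics.camera(name): name is "scene" or "top" or "wrist"; returns a dict with "image" (400x640x3 uint8, red, green, blue), "z_map" (400x640 float32, m along the optical axis (not along the pixel's ray), 0 where there is no reading), "fx", "fy", "cx", "cy" (pixels), "dist_coeffs" ([k1, k2, p1, p2, k3] as OpenCV has them; the pictures are not rectified), "T" (4x4, takes a point from camera to world coordinates). Camera axes: x right, y up, looking along -z (the intrinsics and any distortion apply to the point x, -y, -z); pixel columns grow to the right and rows downward; lengths in m; the calibration is good to about 2 mm. A picture is of the moment at which its call begins.
- workorder.close_job(): hands the job in; it is judged then, once.
The state is a dict: "time": time; "q": joint angles; "qd": joint speeds; "joint_efforts": joint torques, N m; "tcp_pos": TCP position; "tool_rot": TCP orientation; "contact_force": force on the tool from outside, world axes, zero at the start; "moment": the same for the moment, N m; "grip_width": opening from 0.0 (shut) to 1.0 (fully open); "finger_force": force on a finger pad.
Only numpy, scipy, OpenCV 4.12 (cv2) and the standard library are available. Lean on these libraries where they do the work, as an engineer would, in place of code of your own. Each camera call takes 0.05 s, during which the arm holds its last target. There are 200 camera calls.

TASK

Put the two-tier fruit stand together: its upper tier already stands loosely on the wooden board, and its handle rod is drying in the blue pot. Lower the rod's pin down through the hollow stem, feel about on the board for the socket hidden underneath, and let the pin go fully home so that the steel collar lies flat on the upper plate; then let go. Do not push the tier away or tip it, leave the pot standing, and leave the lemon, the orange and the cup where they are.

Things in the scene. Friction and masses are not known exactly. Their poses are not given: they have to be found in the camera images.
- rod: Rigid handle rod, 186 mm long, 0.15 kg. Origin: centre of the pin's lower end; z runs along the rod to the grip; round, so x and y are free. Along z: steel pin, 14 mm diameter, 0 to 112 mm, its first 2.5 mm tapering from 11 mm; steel collar, 72 mm diameter, 112 to 119; brass ring, 30 mm, to 123. At the start it leans in the pot, pin down, about 30 degrees from vertical, grip towards the robot.
- rod_grip (a point): Point on the rod's axis 155 mm from the pin's lower end, in the middle of its round wooden grip (23 mm diameter, from 123 to 186 mm, the top 6 mm rounded).
- rod_tip (a point): Centre of the lower end of the rod's pin (the rod's origin). With the pin home it stands about 8 mm above the worktop; on the board's flat top, 24 mm.
- tier: Upper tier, one white stoneware piece, about 0.75 kg: round plate, 181 mm over its rim, on a flared hollow stem. Origin: centre of the 108 mm foot's underside, z up the stem. It stands loosely on a fixed dark wooden board (250 x 180 mm, flat top 24 mm above the worktop) and slides if pushed.
- tier_top (a point): Centre of the bore's mouth, level with the plate's upper face, 96 mm above the foot; the plate's rim stands 9 mm higher. The bore is open right through to the board: 46 mm in diameter at the mouth, 43 mm or more below. Under it the board has a blind upright socket, 15.6 mm in diameter, 17 mm deep, sharp-edged, lost in the dark, its centre 6 to 11 mm off the bore's axis in an unknown direction.
- pot: Plain blue ceramic drainer pot, round, open, 75 mm in diameter at the rim, 95 mm high, wall 4.5 mm, 0.45 kg, loose on the worktop; the rod stands in it. Origin: centre of its underside, z up; the rod leans towards the pot's -x.
- lemon: Lemon, 71 x 53 x 51 mm, on the worktop. Origin: middle of its underside.
- orange: Orange, about 77 mm in diameter, on the worktop. Origin: middle of its underside.
- cup: Small terracotta-coloured cup with a handle, 62 x 88 x 50 mm, on the worktop. Origin: middle of its underside.

How it is judged:
By the outcome, as a careful person would: the job done as asked, in the order asked, and still so for the second after the job is handed in, with the robot touching nothing.
It also fails if it takes over 58 s, if anything falls off the work surface, if the arm or the gripper's body presses on something with over 40 N, if the wrist force passes 120 N, or if a joint passes its speed limit or range.

## Working session

There is one attempt and no reset: what is moved stays moved. The work goes in short steps, Python scripts to look and compute and a tool call to move; the robot and the scene stay as the last step left them, time stands still between calls to the robot, and variables do not carry over. Pictures are saved under pics/ and viewed, at most 10 in all, crops included, and the job is handed in when it is done.

Besides the shell and the picture viewer there is one more tool, called as a command line: name --pt "numbers of a row" for each row, then --argument value for the rest. move_arm: Moves the arm, as the interface text tells. Its arguments: {"type":"object","properties":{"delta_pos":{"type":"array","items":{"type":"array","items":{"type":"number"}}},"roll":{"type":"array","items":{"type":"number"}},"claw":{"type":"number"}},"required":["delta_pos","roll"]}

```bash
mkdir -p pics
cat > h.py <<'E'
import numpy as np, cv2
from scipy.spatial.transform import Rotation as R
from station import sensors, optics, workorder
def cam(n,save=None):
    c=optics.camera(n)
    if save: cv2.imwrite('pics/'+save+'.png',c['image'][:,:,::-1])
    return c
def rays(c,uv):
    K=np.array([[c['fx'],0,c['cx']],[0,c['fy'],c['cy']],[0,0,1]])
    p=cv2.undistortPoints(np.array(uv,float).reshape(-1,1,2),K,np.array(c['dist_coeffs'],float)).reshape(-1,2)
    d=np.c_[p[:,0],-p[:,1],-np.ones(len(p))]
    return c['T'][:3,3], d@c['T'][:3,:3].T
def plane(c,uv,z):
    o,d=rays(c,uv); return o+d*((z-o[2])/d[:,2])[:,None]
def depth(c,uv):
    o,d=rays(c,uv); uv=np.array(uv,int).reshape(-1,2)
    return o+d*c['z_map'][uv[:,1],uv[:,0]][:,None]
E
python3 - <<'E'
from h import *
a=cam('scene','s0');b=cam('top','t0')
np.savez('c0.npz',**{k+n:v for n,c in(('s',a),('t',b)) for k,v in c.items()})
im=np.vstack([a['image'],b['image']]);
s=sensors.get_state();print(s)
print(a['T'],b['T'],a['fx'],b['fx'])
E
```

```text
{'time': 0.1, 'q': array([-1.36647190e+00,  5.28391922e-01,  1.43378822e+00,  9.54333501e-06,
        1.18144543e+00, -1.78488559e-01]), 'qd': array([-0.00039131, -0.00302548, -0.0034694 ,  0.00126483,  0.0002794 ,
        0.00086047]), 'joint_efforts': array([-2.93198946e-04, -4.43305063e+01, -1.78586429e+01, -3.23645281e-04,
        3.87332286e-03, -4.60085943e-06]), 'tcp_pos': array([ 0.23334795, -0.57904294,  0.20891557]), 'tool_rot': array([-3.08222509e+00, -5.97263907e-01,  2.73701967e-05]), 'contact_force': array([-0.07936133, -1.085582  , -0.36335358]), 'moment': array([-0.02930734,  0.00695709, -0.00190773]), 'finger_force': 0.0, 'grip_width': 1.0001958094383692}
[[-0.58228599  0.59885935 -0.54982771  0.17997588]
 [-0.8127255  -0.411732    0.4122548   0.53761823]
 [ 0.02050098  0.6869092   0.72645403  0.72704389]
 [ 0.          0.          0.          1.        ]] [[-0.01271408  0.99301913 -0.11726617  0.54647261]
 [-0.99988898 -0.01353728 -0.00622609  0.1945322 ]
 [-0.00777009  0.117174    0.993081    0.94214455]
 [ 0.          0.          0.          1.        ]] 386.95492208914686 371.51651945951136
```

View pics/s0.png

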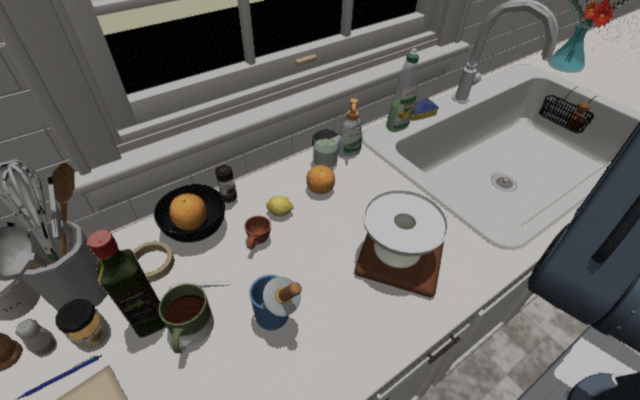

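View pics/t0.png

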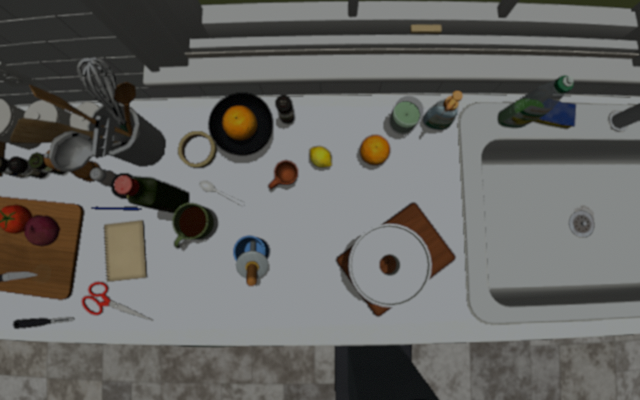

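The scene view shows the blue pot with the leaning rod (grip end at 290,292) and the tier on its board, bore at (405,221). In the top view, the pot is at (250,250), the grip end at (252,275), and the tier's bore at (390,265).

Run:
```python
from h import *
z=np.load('c0.npz')
C={n:{k:z[k+n] for k in['image','z_map','fx','fy','cx','cy','dist_coeffs','T']} for n in 'st'}
def pts(c,m):
    v,u=np.nonzero(m); k=c['z_map'][v,u]>0
    return depth(c,np.c_[u,v][k])
def circ(p):
    A=np.c_[2*p[:,:2],np.ones(len(p))]; s=np.linalg.lstsq(A,(p[:,:2]**2).sum(1),rcond=None)[0]
    return s[:2],np.sqrt(s[2]+s[:2]@s[:2])
boxes={'s':dict(pot=(235,240,310,335),tier=(350,180,455,300)),'t':dict(pot=(225,225,280,295),tier=(330,200,460,320))}
for n,c in C.items():
    hsv=cv2.cvtColor(c['image'],cv2.COLOR_RGB2HSV); H,S,V=cv2.split(hsv)
    def box(m,b):
        o=np.zeros(m.shape,bool);x0,y0,x1,y1=b;o[y0:y1,x0:x1]=m[y0:y1,x0:x1];return o
    b=pts(c,box((H>95)&(H<125)&(S>90),boxes[n]['pot']))
    r=b[(b[:,2]>.085)&(b[:,2]<.105)]
    print(n,'pot pts',len(b),'rim',len(r),b[:,2].max(), r[:,:2].min(0),r[:,:2].max(0),circ(r) if len(r)>5 else '')
    w=pts(c,box((H<22)&(S>80)&(V>40),boxes[n]['pot'])); w=w[w[:,2]>.09]
    if len(w)>5:
        m=w.mean(0);d=np.linalg.svd(w-m)[2][0];d*=np.sign(d[2]);t=(w-m)@d
        print(' wood',len(w),m,d,np.degrees(np.arccos(d[2])),t.min(),t.max(), m+d*t.max())
    a=pts(c,box(V>=0,boxes[n]['tier']))
    rim=a[(a[:,2]>.124)&(a[:,2]<.136)]
    print(' rim',len(rim),rim[:,:2].min(0),rim[:,:2].max(0))
    # bore: low points within plate
    cen=(rim[:,:2].min(0)+rim[:,:2].max(0))/2
    pl=a[(a[:,2]>.114)&(a[:,2]<.124)&(np.hypot(*(a[:,:2]-cen).T)<.045)]
    lo=a[(a[:,2]<.1)&(np.hypot(*(a[:,:2]-cen).T)<.03)]
    print(' cen',cen,'plate z',np.median(pl[:,2]) if len(pl) else None,'inner',len(lo),lo.mean(0) if len(lo) else '')
    q=pl[:,:2];
    ang=np.arctan2(*(q-cen).T[::-1]);rr=np.hypot(*(q-cen).T)
    e=np.array([q[k][np.argmin(rr[k])] for i in range(24) if (k:=(ang>-np.pi+i*np.pi/12)&(ang<=-np.pi+(i+1)*np.pi/12)).any()])
    if len(e)>5: print(' bore edge',circ(e))
```

```text
s pot pts 781 rim 162 0.09485537902897401 [0.51197836 0.35156631] [0.57538236 0.41460447] (array([0.53834825, 0.37854031]), np.float64(0.034898073584655534))
 wood 329 [0.48919565 0.36773449 0.14545496] [-0.46246109 -0.23022839  0.85622697] 31.10444918684927 -0.03778130239620322 0.029886428842554498 [0.47537434 0.36085379 0.17104452]
 rim 580 [ 0.41828594 -0.02565499] [0.59823806 0.15584799]
 cen [0.508262  0.0650965] plate z 0.11800879195083436 inner 181 [0.52013782 0.04667252 0.08698677]
 bore edge (array([0.50752941, 0.065025  ]), np.float64(0.023334151106166212))
t pot pts 431 rim 132 0.11974605233249114 [0.52475602 0.34248156] [0.57670852 0.41403359] (array([0.54199551, 0.37851091]), np.float64(0.03400692285200156))
 wood 241 [0.49791205 0.36166448 0.14789094] [-0.52469114 -0.16875872  0.83439781] 33.4468144857538 -0.0377193284186898 0.03223916250648515 [0.48099645 0.35622384 0.17479123]
 rim 698 [ 0.42099687 -0.02567489] [0.59815691 0.15579579]
 cen [0.50957689 0.06506045] plate z 0.11997880444470305 inner 321 [0.50585892 0.05361376 0.03431874]
 bore edge (array([0.5091435 , 0.06573274]), np.float64(0.02345115948203544))
```

move_arm --pt "30 -30 -90" --pt "60 -60 -91" --pt "90 -90 -91" --pt "120 -120 -91" --pt "150 -150 -91" --pt "180 -180 -91" --pt "210 -210 -91" --pt "240 -240 -91" --pt "270 -270 -91" --pt "300 -300 -91" --pt "330 -330 -91" --pt "360 -360 -91" --pt "390 -390 -91" --pt "420 -420 -91" --pt "450 -450 -91" --pt "475 -475 -91" --pt "495 -495 -91" --pt "495 -495 -91" --pt "495 -495 -91" --roll '[-0.1,-0.2,-0.3,-0.4,-0.5,-0.6,-0.7,-0.8,-0.9,-1.0,-1.1,-1.2,-1.3,-1.4,-1.5,-1.54,-1.54,-1.54,-1.54]' --claw 1

```text
time: 1.68
tcp_pos: [0.509, 0.069, 0.3004]
tool_rot: [-1.79, -2.581, -0.004]
contact_force: [0.4, 0.4, -0.5]
grip_width: 0.998
finger_force: 0.0
```

```bash
cat >> h.py <<'E'
def go(target,ang=None):
    """tool-frame delta (mm) to world target; roll to bring tool y to world angle ang"""
    s=sensors.get_state(); M=R.from_rotvec(s['tool_rot']).as_matrix()
    d=M.T@(np.array(target)-s['tcp_pos'])*1000
    y=np.arctan2(M[1,1],M[0,1])
    print('t',s['time'],'tcp',s['tcp_pos'].round(4),'yang',y.round(4),'tool z',M[:,2].round(4),'delta',d.round(1),'roll',None if ang is None else -((ang-y+np.pi/2)%np.pi-np.pi/2))
E
python3 - <<'E'
from h import *
c=cam('wrist','w1');np.savez('w1.npz',**c)
print(c['T'],c['fx'])
go([.508,.065,.3],.35)
im=c['image'];g=np.clip(im.astype(float)*4,0,255).astype(np.uint8)
cv2.imwrite('pics/w1b.png',np.hstack([im,g])[:,:,::-1][:, ::1] if 0 else cv2.resize(g,(800,500))[:,:,::-1])
E
```

```text
[[ 0.93685499 -0.33582064 -0.09760747  0.48389625]
 [ 0.34971116  0.90136105  0.25544152  0.13492551]
 [ 0.00219704 -0.27344609  0.96188482  0.46438837]
 [ 0.          0.          0.          1.        ]] 335.27991118146196
t 1.7333 tcp [0.5079 0.0666 0.3003] yang 0.3569 tool z [-8.e-04  1.e-04 -1.e+00] delta [-1.6 -0.5  0.2] roll 0.006869689641098464
```

View pics/w1b.png

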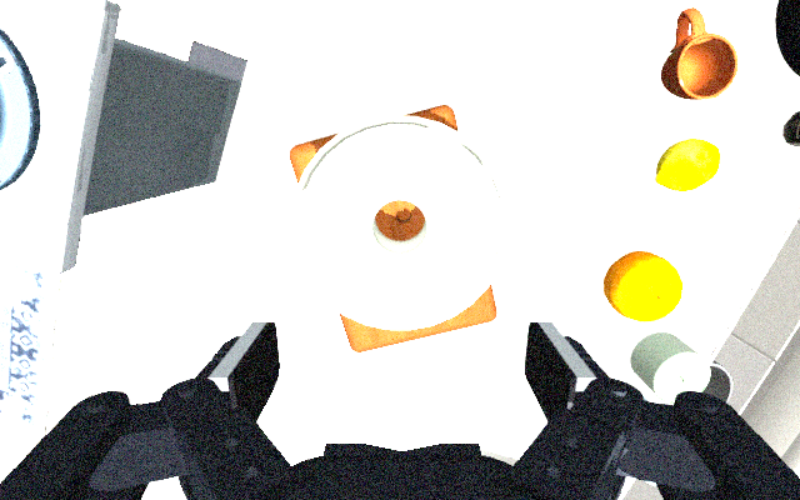

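The brightened wrist view shows the bore's dark mouth at (400,220). A small darker spot at (404,215), lower in the bore, is probably the socket.

Run:
```python
from h import *
c=dict(np.load('w1.npz'));im=c['image']
x0,y0,x1,y1=290,150,350,205
g=np.clip(cv2.resize(im[y0:y1,x0:x1],None,fx=10,fy=10,interpolation=cv2.INTER_CUBIC).astype(float)*6,0,255).astype(np.uint8)
cv2.imwrite('pics/w1c.png',g[:,:,::-1])
print(plane(c,[[323.5,172.5],[323.5,173.5],[322.5,172.5]],.024), 'mouth',plane(c,[[320,177]],.12))
zz=c['z_map'][164:184:2,308:334:2];print(zz.round(3))
```

```text
[[0.5163678  0.0588096  0.024     ]
 [0.51684251 0.05754437 0.024     ]
 [0.51512022 0.05834441 0.024     ]] mouth [[0.50753743 0.06965981 0.12      ]]
[[0.442 0.443 0.443 0.444 0.444 0.442 0.443 0.444 0.443 0.443 0.443 0.443
  0.443]
 [0.443 0.444 0.444 0.445 0.444 0.444 0.446 0.446 0.444 0.443 0.443 0.
  0.446]
 [0.446 0.443 0.445 0.444 0.445 0.445 0.461 0.463 0.462 0.462 0.444 0.443
  0.446]
 [0.448 0.447 0.446 0.444 0.446 0.463 0.462 0.463 0.464 0.463 0.446 0.448
  0.446]
 [0.445 0.445 0.446 0.446 0.447 0.463 0.463 0.464 0.464 0.464 0.455 0.446
  0.445]
 [0.447 0.446 0.448 0.446 0.447 0.461 0.464 0.464 0.464 0.464 0.448 0.445
  0.447]
 [0.448 0.449 0.446 0.447 0.447 0.449 0.459 0.464 0.462 0.453 0.448 0.447
  0.449]
 [0.447 0.449 0.447 0.448 0.447 0.448 0.449 0.45  0.451 0.448 0.449 0.449
  0.449]
 [0.45  0.45  0.449 0.45  0.448 0.448 0.451 0.449 0.45  0.448 0.45  0.449
  0.449]
 [0.451 0.45  0.451 0.449 0.451 0.45  0.448 0.449 0.449 0.451 0.45  0.45
  0.449]]
```

View pics/w1c.png

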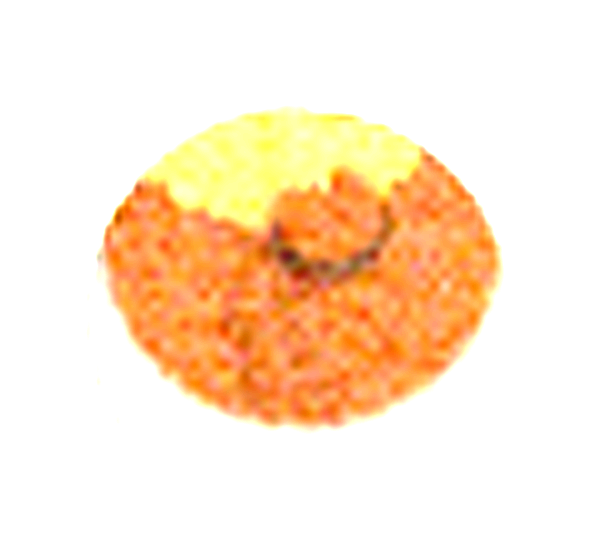

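The crop shows the socket mouth as a disc centred near (330,225) in the crop, with a dark lower edge. The depth map confirms it, reading about 17 mm deeper there.

Run:
```python
from h import *
c=dict(np.load('w1.npz'))
v,u=np.mgrid[150:205,290:350];uv=np.c_[u.ravel(),v.ravel()]
p=plane(c,uv,.024);P=depth(c,uv)
board=(np.abs(P[:,2]-.024)<.006)
print('board z',np.median(P[board,2]))
deep=P[:,2]<np.median(P[board,2])-.005
deep&=c['z_map'][uv[:,1],uv[:,0]]>0
q=p[deep];m=np.median(q,0);q=q[np.hypot(*(q-m)[:,:2].T)<.011]
print(len(q),'socket',q.mean(0),'area d',q.min(0),q.max(0))
(ctr,r)=cv2.minEnclosingCircle((q[:,:2]*1000).astype(np.float32));print(ctr,r)
g=c['image'].max(2)[150:205,290:350]
print('dark',(g<60).sum())
m12=plane(c,uv[(g<70).ravel()],.12);print('mouth',cv2.minEnclosingCircle((m12[:,:2]*1000).astype(np.float32)),m12.mean(0))
# plate rim from depth
v,u=np.mgrid[60:300,180:450:1];uv=np.c_[u.ravel(),v.ravel()];P=depth(c,uv)
k=(P[:,2]>.125)&(P[:,2]<.135)&(np.hypot(P[:,0]-.508,P[:,1]-.065)<.1);r=P[k]
print('rim',r[:,:2].min(0),r[:,:2].max(0),(r[:,:2].min(0)+r[:,:2].max(0))/2,np.median(r[:,2]))
# grasp target and rod from this view?
go([.478,.358,.26],.35)
```

```text
board z 0.023838091820767154
98 socket [0.51475051 0.05902164 0.024     ] area d [0.50755757 0.05193339 0.024     ] [0.52222163 0.0659648  0.024     ]
(514.8935546875, 58.95579528808594) 7.44542121887207
dark 865
mouth ((508.5228271484375, 65.0385513305664), 22.61151885986328) [0.50886577 0.06476002 0.12      ]
rim [ 0.4188471  -0.02537383] [0.59931426 0.1548509 ] [0.50908068 0.06473854] 0.12873418993144997
t 1.7333 tcp [0.5079 0.0666 0.3003] yang 0.3569 tool z [-8.e-04  1.e-04 -1.e+00] delta [283.4  73.8  40.3] roll 0.006869689641098464
```

move_arm --pt "40 10 0" --pt "80 20 0" --pt "120 30 0" --pt "160 40 0" --pt "200 50 0" --pt "240 60 0" --pt "270 70 0" --pt "283 74 0" --pt "283 74 0" --pt "283 74 0" --roll '[0,0,0,0,0,0,0,0,0,0]'

```text
time: 2.57
tcp_pos: [0.4796, 0.3542, 0.3003]
tool_rot: [1.798, 2.576, -0.003]
contact_force: [0.5, -0.3, 0.0]
grip_width: 0.999
finger_force: 0.0
```

Run:
```python
from h import *
c=cam('wrist','w2');np.savez('w2.npz',**c)
hsv=cv2.cvtColor(c['image'],cv2.COLOR_RGB2HSV);H,S,V=cv2.split(hsv)
v,u=np.mgrid[0:400,0:640];uv=np.c_[u.ravel(),v.ravel()];P=depth(c,uv);ok=(c['z_map'].ravel()>0)
near=np.hypot(P[:,0]-.52,P[:,1]-.37)<.1
w=P[ok&near&((H<22)&(S>80)).ravel()&(P[:,2]>.1)]
m=w.mean(0);d=np.linalg.svd(w-m,full_matrices=False)[2][0];d*=np.sign(d[2]);t=(w-m)@d
print('wood',len(w),m,d,np.degrees(np.arccos(d[2])),'az',np.arctan2(-d[1],-d[0]),t.min(),t.max())
print('cam',c['T'][:3,3])
r=P[ok&near&((H>95)&(H<125)&(S>90)).ravel()&(P[:,2]>.088)&(P[:,2]<.102)]
print('rim',len(r),r.min(0),r.max(0))
go([.478,.358,.135],.35)
```

```text
wood 1996 [0.48954666 0.36609031 0.25847577] [-0.0295218   0.00767215  0.99953469] 1.7479318913307296 az -0.2542565589739218 -0.1534241938972298 0.1590774302605997
cam [0.45511979 0.42096684 0.46398798]
rim 586 [0.51496745 0.34385215 0.08801408] [0.57746373 0.41630217 0.09680071]
t 2.6167 tcp [0.4797 0.3536 0.3004] yang 0.3508 tool z [-0.001  -0.0018 -1.    ] delta [5.000e+00 1.000e-01 1.654e+02] roll 0.0008367110199638539
```

View pics/w2.png

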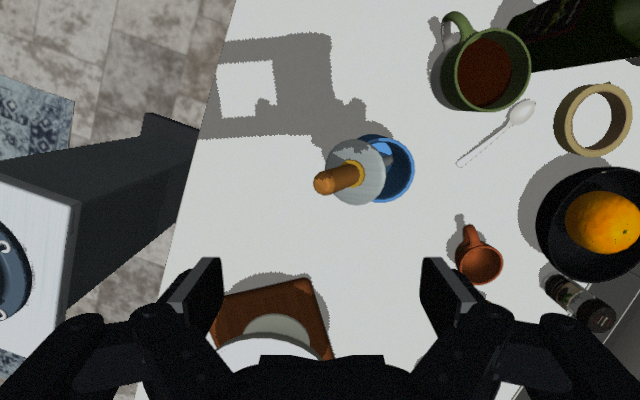

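The wrist view shows the grip end at (322,184), the collar at (357,172), and the pot rim around (385,168). The axis fit also took in parts of the gripper, so I'll refit without them.

Run:
```python
from h import *
c=dict(np.load('w2.npz'))
hsv=cv2.cvtColor(c['image'],cv2.COLOR_RGB2HSV);H,S,V=cv2.split(hsv)
v,u=np.mgrid[120:210,305:420];uv=np.c_[u.ravel(),v.ravel()];P=depth(c,uv);ok=(c['z_map'][v,u].ravel()>0)
h,s=H[v,u].ravel(),S[v,u].ravel()
w=P[ok&(h<22)&(s>80)&(P[:,2]>.11)&(P[:,2]<.2)]
m=w.mean(0);d=np.linalg.svd(w-m,full_matrices=False)[2][0];d*=np.sign(d[2]);t=(w-m)@d
# axis: push surface in from camera by ~0.8 r perpendicular to axis
vw=m-c['T'][:3,3];vw-=d*(vw@d);vw/=np.linalg.norm(vw)
a=m+vw*.009
print(len(w),a,d,'lean',np.degrees(np.arccos(d[2])),'az',np.arctan2(d[1],d[0])-np.pi*np.sign(d[1]),t.min(),t.max(),'top',a+d*t.max())
print('tip',a+d*(t.max()-.186))
r=P[ok&(h>95)&(h<125)&(s>90)&(P[:,2]>.09)&(P[:,2]<.1)]
print(cv2.minEnclosingCircle((r[:,:2]*1000).astype(np.float32)))
```

```text
1071 [0.48714657 0.36001078 0.14806611] [-0.53604176 -0.21216082  0.8170967 ] lean 35.20479050825851 az 0.3768731794507607 -0.043588880083426255 0.02592918947175337 top [0.47324745 0.35450962 0.16925276]
tip [0.57295121 0.39397153 0.01727277]
((541.4280395507812, 380.0875244140625), 36.52680587768555)
```

move_arm --pt "3 7 35" --pt "3 7 70" --pt "3 7 100" --pt "3 7 125" --pt "3 7 145" --pt "3 7 158" --pt "3 7 165" --pt "3 7 165" --pt "3 7 165" --roll '[0,0,0,0,0,0,0,0,0]'

```text
time: 3.37
tcp_pos: [0.4859, 0.3596, 0.1363]
tool_rot: [1.8, 2.574, 0.0]
contact_force: [-0.1, 0.8, -0.3]
grip_width: 1.0
finger_force: 0.0
```

move_arm --pt "0 0 0" --pt "0 4 -1" --pt "0 8 -2" --pt "0 12 -3" --pt "0 17 -4" --pt "0 22 -5" --pt "0 27 -5" --pt "0 32 -5" --pt "0 37 -5" --pt "0 42 -5" --pt "0 47 -5" --pt "0 52 -5" --pt "0 52 -5" --roll '[0,0,0,0,0,0,0,0,0,0,0,0,0]' --claw 0.3

```text
time: 4.45
tcp_pos: [0.5355, 0.379, 0.1404]
tool_rot: [1.798, 2.575, 0.002]
contact_force: [0.4, -0.3, 0.2]
grip_width: 0.649
finger_force: 0.1
```

Run:
```python
from h import *
a=cam('scene');w=cam('wrist')
im=np.hstack([cv2.resize(a['image'][200:360,180:380],(480,384)),cv2.resize(w['image'][80:400,150:450],(320,341))[:,:] if 0 else cv2.resize(w['image'],(320,200)).repeat(1,0) if 0 else cv2.copyMakeBorder(cv2.resize(w['image'],(320,200)),0,184,0,0,cv2.BORDER_CONSTANT)])
cv2.imwrite('pics/p3.png',im[:,:,::-1]);go([.555,.385,.14],.357)
```

```text
t 4.55 tcp [0.5341 0.3786 0.1401] yang 0.3518 tool z [-8.e-04 -4.e-04 -1.e+00] delta [-1.2 21.8  0.1] roll -0.005218613691672314
```

View pics/p3.png

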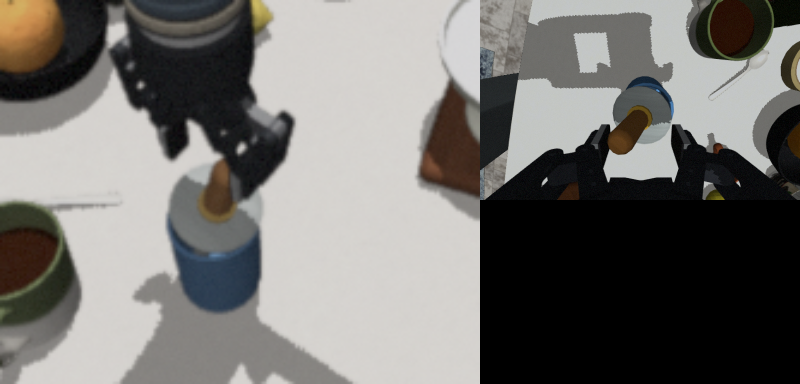

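The rod has been pushed part way up between the fingers and the pot stands. I'll measure how much lean is left.

```bash
cat >> h.py <<'E'
def rod(c,tcp,zlo=.105,zhi=.2,rad=.06):
    """wood axis from depth; returns point at grip & direction, in world and tool frame"""
    H,S,V=cv2.split(cv2.cvtColor(c['image'],cv2.COLOR_RGB2HSV))
    v,u=np.mgrid[0:400,0:640];uv=np.c_[u.ravel(),v.ravel()];P=depth(c,uv)
    k=(c['z_map'].ravel()>0)&((H<22)&(S>80)&(V>25)).ravel()&(P[:,2]>zlo)&(P[:,2]<zhi)&(np.hypot(*(P[:,:2]-tcp[:2]).T)<rad)
    w=P[k];m=np.median(w,0);w=w[np.linalg.norm(w-m,axis=1)<.05]
    m=w.mean(0);d=np.linalg.svd(w-m,full_matrices=False)[2][0];d*=np.sign(d[2]);t=(w-m)@d
    vw=m-c['T'][:3,3];vw-=d*(vw@d);vw/=np.linalg.norm(vw);a=m+vw*.009
    M=R.from_rotvec(sensors.get_state()['tool_rot']).as_matrix()
    lo,hi=np.percentile(t,[1,99])
    print(len(w),'axis pt',a.round(4),'len',(hi-lo).round(4),'top',(a+d*hi).round(4),'tip',(a+d*(hi-.186)).round(4),'dir',d.round(3),'tool dir',(M.T@d).round(3))
    return a,d
E
python3 - <<'E'
from h import *
t=sensors.get_state()['tcp_pos']
for n in('wrist','scene'): rod(cam(n),t)
c=cam('wrist');H,S,V=cv2.split(cv2.cvtColor(c['image'],cv2.COLOR_RGB2HSV))
v,u=np.nonzero((H>95)&(H<125)&(S>90));P=depth(c,np.c_[u,v]);P=P[(P[:,2]>.088)&(P[:,2]<.1)&(np.hypot(P[:,0]-.54,P[:,1]-.38)<.06)]
print(len(P),cv2.minEnclosingCircle((P[:,:2]*1000).astype(np.float32)))
E
```

```text
4367 axis pt [0.5199 0.3722 0.1692] len 0.0612 top [0.5144 0.3684 0.1866] tip [0.5697 0.4064 0.0131] dir [-0.297 -0.204  0.933] tool dir [-0.09  -0.35  -0.932]
256 axis pt [0.5259 0.3757 0.153 ] len 0.0658 top [0.5186 0.3737 0.1867] tip [0.5576 0.3846 0.0051] dir [-0.209 -0.059  0.976] tool dir [ 0.017 -0.218 -0.976]
811 ((545.762451171875, 391.94927978515625), 34.014007568359375)
```

move_arm --pt "0 3 0" --pt "0 6 0" --pt "0 9 0" --pt "0 12 0" --pt "0 15 0" --pt "0 18 0" --pt "0 21 0" --pt "0 24 0" --pt "0 24 0" --pt "0 24 0" --roll '[0,0,0,0,0,0,0,0,0,0]' --claw -0.1

```text
time: 5.53
tcp_pos: [0.5567, 0.3869, 0.1407]
tool_rot: [-1.798, -2.576, 0.0]
contact_force: [0.0, -0.2, 0.0]
grip_width: 0.446
finger_force: 0.0
```

Run:
```python
from h import *
t=sensors.get_state()['tcp_pos'];go([.555,.385,.14],.357)
for n in('wrist','scene'): rod(cam(n),t)
```

```text
t 5.5333 tcp [0.5567 0.3869 0.1407] yang 0.3519 tool z [-0.  0. -1.] delta [-1.2 -2.2  0.7] roll -0.005110386873536932
4028 axis pt [0.549  0.3837 0.1775] len 0.057 top [0.548  0.381  0.1926] tip [0.5608 0.4135 0.01  ] dir [-0.069 -0.175  0.982] tool dir [-0.14  -0.125 -0.982]
253 axis pt [0.5517 0.3885 0.1557] len 0.068 top [0.5507 0.3898 0.1932] tip [0.5557 0.3832 0.0074] dir [-0.027  0.035  0.999] tool dir [ 0.042 -0.014 -0.999]
```

move_arm --pt "0 0 0" --pt "0 0 0" --pt "0 0 0" --pt "0 0 0" --pt "0 0 0" --pt "0 0 0" --pt "0 0 0" --pt "0 0 0" --pt "0 0 0" --pt "0 0 0" --roll '[0,0,0,0,0,0,0,0,0,0]' --claw -1

```text
time: 6.47
tcp_pos: [0.5568, 0.387, 0.1411]
tool_rot: [1.798, 2.576, 0.001]
contact_force: [0.9, -0.0, 2.5]
grip_width: 0.244
finger_force: 59.0
```

move_arm --pt "0 0 -10" --pt "0 0 -25" --pt "0 0 -45" --pt "0 0 -70" --pt "0 0 -100" --pt "0 0 -130" --pt "0 0 -155" --pt "0 0 -165" --pt "0 0 -165" --roll '[0,0,0,0,0,0,0,0,0]'

```text
time: 7.22
tcp_pos: [0.5574, 0.3875, 0.3091]
tool_rot: [1.797, 2.574, 0.007]
contact_force: [0.8, -0.3, -1.6]
grip_width: 0.245
finger_force: 58.7
```

Run:
```python
from h import *
go([.515,.059,.30],.357)
a=cam('scene');b=cam('top');np.savez('c5.npz',**{k+n:v for n,c in(('s',a),('t',b)) for k,v in c.items()})
im=np.hstack([cv2.resize(a['image'][100:360,180:380],(400,520)),cv2.resize(b['image'][180:310,200:300],(400,520))])
cv2.imwrite('pics/p5.png',im[:,:,::-1])
```

```text
t 7.2167 tcp [0.5574 0.3875 0.3091] yang 0.3521 tool z [ 0.0048  0.0023 -1.    ] delta [-293.7 -153.1    8.1] roll -0.004909981894912097
```

View pics/p5.png

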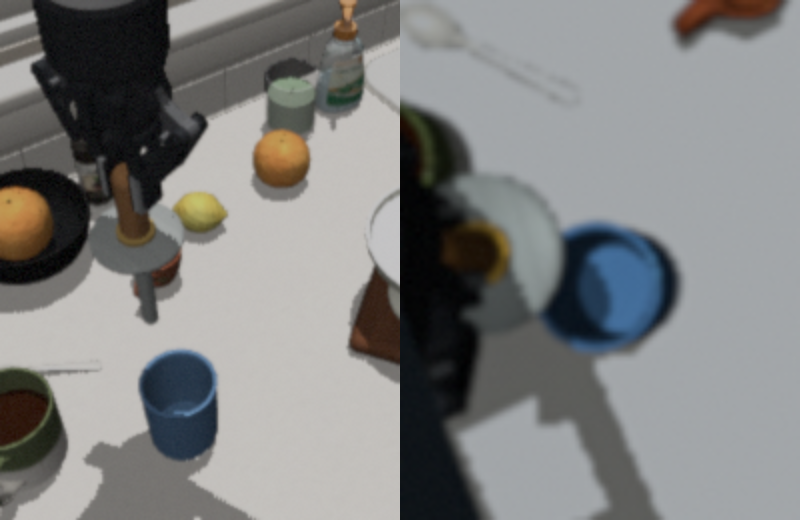

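The rod is clear of the pot, the pot stands, and the cup and fruit are untouched. Next I'll measure the rod's axis in the hand from its collar, pin and grip.

```bash
cat >> h.py <<'E'
def pinaxis(c,xy,zt,n=''):
    """expected tip height zt; fit axis of pin+grip surface pts, collar plane"""
    v,u=np.mgrid[0:400,0:640];uv=np.c_[u.ravel(),v.ravel()];P=depth(c,uv);P=P[c['z_map'].ravel()>0]
    r=np.hypot(*(P[:,:2]-xy).T)
    pin=P[(r<.035)&(P[:,2]>zt+.005)&(P[:,2]<zt+.09)]
    cam=c['T'][:3,3]
    if len(pin)>20:
        m=np.median(pin,0);pin=pin[np.linalg.norm((pin-m)[:,:2],axis=1)<.02]
        m=pin.mean(0);d=np.linalg.svd(pin-m,full_matrices=False)[2][0];d*=np.sign(d[2])
        vw=m-cam;vw-=d*(vw@d);vw/=np.linalg.norm(vw);a=m+vw*.0055
        print(n,'pin',len(pin),'at z',a[2].round(4),'a',a.round(4),'d',d.round(3),'zmin',pin[:,2].min().round(4))
    k=(r<.045)&(r>.018)&(np.abs(P[:,2]-zt-.119)<.012);q=P[k]
    if len(q)>20:
        A=np.c_[q[:,:2]-xy,np.ones(len(q))]
        for _ in range(3):
            s=np.linalg.lstsq(A,q[:,2],rcond=None)[0];e=np.abs(A@s-q[:,2]);g=e<2*np.median(e)+1e-4;A,q=A[g],q[g]
        print(n,'collar',len(q),'z at axis',s[2].round(4),'normal',(-s[:2]).round(3),'ext',q.min(0).round(3),q.max(0).round(3))
E
python3 - <<'E'
from h import *
z=np.load('c5.npz')
for n in 'st': pinaxis({k:z[k+n] for k in['image','z_map','fx','fy','cx','cy','dist_coeffs','T']},np.array([.557,.387]),.17,n)
E
```

```text
s pin 209 at z 0.2123 a [0.5607 0.3872 0.2123] d [-0.04   0.016  0.999] zmin 0.1754
s collar 633 z at axis 0.2906 normal [-0.057  0.02 ] ext [0.522 0.355 0.287] [0.588 0.422 0.293]
t collar 400 z at axis 0.2904 normal [-0.026 -0.009] ext [0.523 0.353 0.288] [0.591 0.406 0.293]
```

Run:
```python
from h import *
go([.5093,.0595,.30])
```

```text
t 7.3167 tcp [0.5554 0.3864 0.3044] yang 0.352 tool z [-0.0027 -0.0013 -1.    ] delta [-291. -156.    5.] roll None
```

move_arm --pt "-8 -4 0" --pt "-24 -13 0" --pt "-48 -26 0" --pt "-75 -40 0" --pt "-103 -55 0" --pt "-131 -70 0" --pt "-159 -85 0" --pt "-187 -100 0" --pt "-214 -115 0" --pt "-240 -129 0" --pt "-262 -141 0" --pt "-278 -150 0" --pt "-287 -155 0" --pt "-291 -157 0" --pt "-291 -157 0" --pt "-291 -157 0" --pt "-291 -157 0" --pt "-291 -157 0" --roll '[0,0,0,0,0,0,0,0,0,0,0,0,0,0,0,0,0,0]'

```text
time: 8.82
tcp_pos: [0.5095, 0.0606, 0.3057]
tool_rot: [-1.796, -2.577, -0.0]
contact_force: [0.3, -0.7, -3.0]
grip_width: 0.246
finger_force: 58.7
```

Run:
```python
from h import *
go([.5093,.0595,.30]);xy=np.array([.5093,.0595])
for n in('scene','top'): pinaxis(cam(n,n[0]+'7'),xy,.1715,n)
print(sensors.get_state()['contact_force'])
```

```text
t 8.8167 tcp [0.5095 0.0606 0.3057] yang 0.3535 tool z [-2.e-04  4.e-04 -1.e+00] delta [-1.  -0.6  5.7] roll None
scene pin 211 at z 0.2181 a [0.5121 0.0605 0.2181] d [-0.033  0.021  0.999] zmin 0.1772
scene collar 394 z at axis 0.2874 normal [-0.043  0.028] ext [0.475 0.03  0.284] [0.542 0.096 0.29 ]
top collar 359 z at axis 0.2903 normal [-0.045  0.07 ] ext [0.476 0.063 0.286] [0.542 0.099 0.292]
[-0.62888273 -0.11719079 -1.52964884]
```

View pics/s7.png

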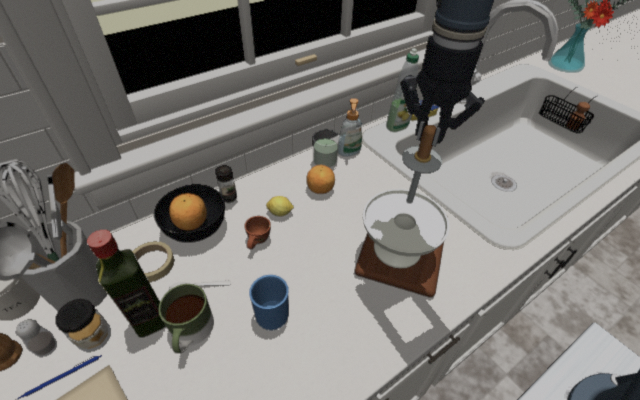

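The rod hangs above the tier and nothing else has been disturbed. The tip is at about (0.514, 0.059), roughly 1 mm from the socket estimate, so I'll lower it.

move_arm --pt "-1 1 10" --pt "-1 1 25" --pt "-1 1 42" --pt "-1 1 58" --pt "-1 1 74" --pt "-1 1 90" --pt "-1 1 104" --pt "-1 1 116" --pt "-1 1 125" --pt "-1 1 130" --pt "-1 1 130" --pt "-1 1 130" --roll '[0,0,0,0,0,0,0,0,0,0,0,0]'

```text
time: 9.92
tcp_pos: [0.511, 0.0591, 0.1758]
tool_rot: [1.798, 2.576, 0.0]
contact_force: [1.0, 0.7, -1.5]
grip_width: 0.243
finger_force: 58.7
```

move_arm --pt "0 0 2" --pt "0 0 4" --pt "0 0 6" --pt "0 0 8" --pt "0 0 10" --pt "0 0 12" --pt "0 0 14" --pt "0 0 16" --pt "0 0 18" --pt "0 0 18" --roll '[0,0,0,0,0,0,0,0,0,0]'

```text
time: 10.75
tcp_pos: [0.5105, 0.0591, 0.1573]
tool_rot: [-1.798, -2.575, 0.001]
contact_force: [-0.5, 0.7, -1.1]
grip_width: 0.246
finger_force: 58.8
```

move_arm --pt "0 0 1" --pt "0 0 2" --pt "0 0 3" --pt "0 0 4" --pt "0 0 4" --roll '[0,0,0,0,0]'

```text
time: 11.17
tcp_pos: [0.5106, 0.0591, 0.1536]
tool_rot: [-1.798, -2.576, 0.0]
contact_force: [0.4, -0.1, -2.2]
grip_width: 0.245
finger_force: 58.8
```

move_arm --pt "0 0 1" --pt "0 0 2" --pt "0 0 3" --pt "0 0 4" --pt "0 0 5" --pt "0 0 6" --pt "0 0 7" --pt "0 0 8" --pt "0 0 8" --roll '[0,0,0,0,0,0,0,0,0]'

```text
time: 11.92
tcp_pos: [0.5106, 0.059, 0.1456]
tool_rot: [-1.798, -2.576, 0.0]
contact_force: [0.0, 0.5, -1.2]
grip_width: 0.245
finger_force: 58.8
```

Run:
```python
from h import *
s=sensors.get_state();go([.5093,.0595,.14]);print(s['contact_force'],s['moment'])
for n in('scene','top'): pinaxis(cam(n,n[0]+'9'),s['tcp_pos'][:2],s['tcp_pos'][2]-.1345,n)
```

```text
t 11.9167 tcp [0.5106 0.059  0.1456] yang 0.352 tool z [-4.e-04  0.e+00 -1.e+00] delta [ 0.9 -1.1  5.6] roll None
[ 2.42101756e-04  4.52272777e-01 -1.21362582e+00] [ 0.01439632 -0.03172406  0.00620284]
scene collar 412 z at axis 0.1269 normal [-0.066  0.05 ] ext [0.475 0.026 0.121] [0.545 0.096 0.13 ]
top collar 292 z at axis 0.1362 normal [-0.043  0.354] ext [0.479 0.071 0.118] [0.543 0.103 0.133]
```

move_arm --pt "0 0 0.5" --pt "0 0 1" --pt "0 0 1.5" --pt "0 0 2" --pt "0 0 2" --roll '[0,0,0,0,0]'

```text
time: 12.43
tcp_pos: [0.5108, 0.059, 0.1438]
tool_rot: [1.798, 2.576, -0.0]
contact_force: [-0.5, 0.1, -1.0]
grip_width: 0.245
finger_force: 58.9
```

move_arm --pt "0 0 0.4" --pt "0 0 0.8" --pt "0 0 1.2" --pt "0 0 1.2" --roll '[0,0,0,0]'

```text
time: 12.77
tcp_pos: [0.5112, 0.0588, 0.1434]
tool_rot: [1.797, 2.575, 0.0]
contact_force: [-1.8, -1.0, 4.8]
grip_width: 0.248
finger_force: 59.1
```

move_arm --pt "0 0 0" --pt "0 0 0" --pt "0 0 0" --pt "0 0 0" --pt "0 0 0" --pt "0 0 0" --pt "0 0 0" --pt "0 0 0" --roll '[0,0,0,0,0,0,0,0]' --claw 0.4

```text
time: 13.43
tcp_pos: [0.5107, 0.0591, 0.1425]
tool_rot: [-1.798, -2.576, 0.0]
contact_force: [0.0, 0.5, 1.3]
grip_width: 0.704
finger_force: 0.0
```

move_arm --pt "0 0 -8" --pt "0 0 -20" --pt "0 0 -40" --pt "0 0 -65" --pt "0 0 -95" --pt "0 0 -125" --pt "0 0 -150" --pt "0 0 -150" --roll '[0,0,0,0,0,0,0,0]'

```text
time: 14.1
tcp_pos: [0.5142, 0.0588, 0.2989]
tool_rot: [1.792, 2.567, 0.01]
contact_force: [0.4, 0.4, 1.0]
grip_width: 0.7
finger_force: 0.0
```

Run:
```python
from h import *
xy=np.array([.512,.0600])
a=cam('scene');w=cam('wrist')
for n,c in(('s',a),('w',w)):
    pinaxis(c,xy,.008,n)
    v,u=np.mgrid[0:400,0:640];P=depth(c,np.c_[u.ravel(),v.ravel()])
    r=P[(P[:,2]>.125)&(P[:,2]<.135)&(np.hypot(*(P[:,:2]-[.509,.065]).T)<.11)&(np.hypot(*(P[:,:2]-[.509,.065]).T)>.07)]
    print('tier rim',r[:,:2].min(0),r[:,:2].max(0),(r[:,:2].min(0)+r[:,:2].max(0))/2)
im=np.hstack([cv2.resize(a['image'][120:320,220:470],(400,320)),cv2.resize(w['image'][60:340,145:495],(400,320))])
cv2.imwrite('pics/p9.png',im[:,:,::-1]);print(sensors.get_state()['contact_force'])
```

```text
s collar 797 z at axis 0.122 normal [-0.009  0.016] ext [0.468 0.016 0.116] [0.557 0.104 0.128]
tier rim [ 0.41863603 -0.02554863] [0.59769249 0.15485939] [0.50816426 0.06465538]
w collar 4658 z at axis 0.124 normal [-0.01   0.002] ext [0.467 0.015 0.118] [0.557 0.105 0.13 ]
tier rim [ 0.41874786 -0.02570692] [0.59898435 0.15436638] [0.50886611 0.06432973]
[ 0.56977985 -0.66778842 -0.81070888]
```

View pics/p9.png

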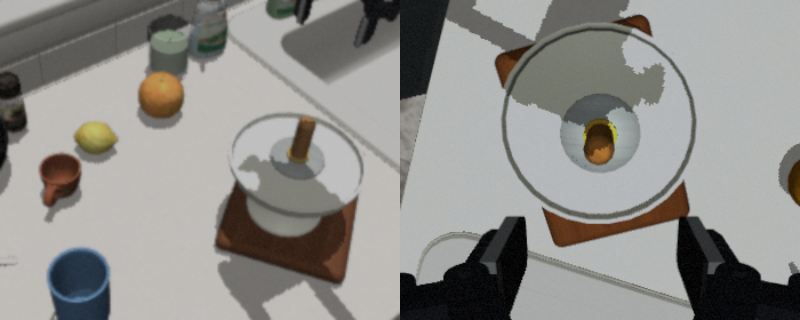

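The rod stands upright with its collar on the plate. The tier hasn't moved, and the pot is standing. I'll check the collar's height and tilt once more, then hand in.

Run:
```python
from h import *
c=cam('wrist');v,u=np.mgrid[0:400,0:640];P=depth(c,np.c_[u.ravel(),v.ravel()])
r=np.hypot(*(P[:,:2]-[.5148,.059]).T)
def fit(k):
    q=P[k];A=np.c_[q[:,:2]-[.5148,.059],np.ones(len(q))]
    return len(q),np.linalg.lstsq(A,q[:,2],rcond=None)[0].round(4)
R2=np.hypot(*(P[:,:2]-[.5087,.0647]).T)
C=fit((r>.02)&(r<.032)&(np.abs(P[:,2]-.127)<.01)); pl=fit((R2>.048)&(R2<.075)&(np.abs(P[:,2]-.12)<.007))
print('collar',C,'plate',pl)
if abs(C[1][2]-.127)<.0025 and np.hypot(*C[1][:2])<.04: print(workorder.close_job())
```

```text
collar (1742, array([ 0.0101, -0.0056,  0.1274])) plate (9816, array([ 0.0011, -0.0007,  0.1202]))
the job is handed in; nothing more can be done
None
```

The fruit stand is together and handed in at about 14 s: the pin is home in the socket, the collar lies flat on the plate (top at 127.4 mm, 127 mm expected), the tier has not moved, the pot is standing, and the lemon, orange and cup were left alone.

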